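# Fit the magnifier into its spring-plunger post holder

### The arm

A 6-joint arm with a two-finger parallel gripper is mounted at the origin on the work surface. World frame = base frame: x ahead of the robot, y to its left, z up, the work surface at z = 0. Lengths are in mm, angles in degrees, forces in N, time in s.
With the tool pointing down it reaches from about 300 to 850 mm from the base axis. Payload 4.2 kg.
Tool frame: the origin (TCP) lies midway between the tips of the shut fingers; the grasp point (between the pads) lies 19 mm behind it (env.grip_depth is the distance from the TCP to the grasp point, in mm); z points along the fingers, y is the line along which they close (so a half turn about z gives the same grasp; the last joint's range is limited). The gripper opens to 91 mm and grips with 3 to 60 N. Pads are 32 mm wide; open, the fingers measure 118 mm over their backs; the gripper's body (76 mm by 178 mm) begins 60 mm behind the grasp point.
Start: joints at [-72.995, 18.312, 89.639, -0, 72.044, -1.146], TCP at [179.132, -546.402, 213.976] pointing down, gripper open.
Joint ranges: [-177.97, 177.97], [-48.28, 115.42], [12.27, 149.76], [-77.06, 257.06], [2.81, 150.46], [-146.56, 146.56]. Speed limits (degrees/s): [147.25, 147.25, 180, 180, 180, 180].

### API

Orientations are given as [roll, pitch, yaw] about the fixed x, y, z axes, in that order (R = Rz(yaw) Ry(pitch) Rx(roll)).
In Python, from workcell import env, eyes gives the robot as it stands.
- The arm moves only by the tool send_rows, never from a script. Its argument "motion" is a list of rows, each a list of 7 numbers: the shift along the world's x, y, z normalised to -1 to 1, where 1 is 0.5 m, then the turn, a rotation vector about the world's x, y, z normalised to -1 to 1, where 1 is 60 degrees, then the opening, from -1 (shut) to 1 (fully open). A call has 1 to 20 rows; each row is the pose to reach, as a shift and turn from the pose commanded when the call began; what a row does not reach only later rows make up. A row lasts 1/8 s, in which the tool goes at most 62.5 mm and 10.7 degrees, less where a joint would pass 70% of its speed; a pose out of reach is approached as far as the arm can. A call with a number of a shift or a turn outside -1 to 1 is refused whole. A call with a gripper value outside its range is refused whole. The fingers move at their own pace and stop on an object; "squeeze" is the grip in N (left out, the last holds). Time passes only in rows, so rows that repeat a pose let the fingers close. It gives the time, the measured TCP pose, the force, the opening and the grip force at its end, in the units of the state.
- env.state(): the state, without advancing time (a new reading comes with each control period).
- eyes.grab_frame(name): name is "scene" or "top" or "wrist"; returns a dict with "pixels" (420x560x3 uint8, red, green, blue), "depth" (420x560 float32, mm along the optical axis (not along the pixel's ray), 0 where there is no reading), "fx", "fy", "cx", "cy" (pixels), "R" (3x3) and "t" (3): a world point X has camera coordinates R X + t; the wrist camera has in their place "T_tool_cam" (4x4, takes a point from camera to tool coordinates, whose origin is the TCP and whose axes are the flange's). Camera axes: x right, y down, z forward; pixel columns grow to the right and rows downward; lengths in mm; the calibration is good to about 2 mm. A picture is of the moment at which its call begins: read the wrist's pose just before it.
- env.job_done(): hands the job in; it is judged then, once.
The state is a dict: "time_s": time; "qpos": joint angles; "qvel": joint speeds; "effort": joint torques, N m; "ee_pos": TCP position; "ee_rot": TCP orientation; "force": force on the tool from outside, world axes, zero at the start; "torque": the same for the moment, N m; "gripper_width": finger opening in mm; "gripper_force": force on a finger pad.
Only numpy, scipy, OpenCV 4.12 (cv2) and the standard library are available. Lean on these libraries where they do the work, as an engineer would, in place of code of your own. Each camera call takes 0.05 s, during which the arm holds its last target. There are 200 camera calls.

### The job

Set up the magnifier for splinter work: lift it out of the organiser and slide its rod gently down into the post holder on the suction base, past the side spring plunger, until its foot rests on the height stop hidden inside, with the lens squarely above the pill dish. Feel your way past the plunger and do not force the foot onto the stop, keep the magnifier upright, leave everything else where it stands, and let go.

Things in the scene. Friction and masses are not known exactly. Their poses are not given: they have to be found in the camera images.
- grip (a point): middle of the magnifier's ribbed black handle, an upright cylinder 20 mm in diameter and 50 mm high at the top of the rod (25 mm of handle above and below this point, then 12 mm more of free height down to the arm's boss). Axes: z up along the rod, x along the arm towards the lens, so its yaw is the lens's direction.
- foot (a point): lower tip of the magnifier's plain steel rod, 169 mm below grip on the rod's axis. The rod is 12 mm in diameter and ends in a half ball; a fixed collar 28 mm wide sits 76 mm above the foot and stays clear of the holder.
- lens (a point): centre of the magnifier's round lens (69 mm across its black rim, 9 mm thick, lying level), 95 mm out from the rod's axis and 126 mm above the foot.
- magnifier: the whole magnifier, about 0.27 kg; origin at the foot, axes as for grip. It starts upright in the organiser's hole (1 to 2 mm wider than the rod), 76 mm deep in it, with its collar resting on the organiser's top; lift it straight up 85 mm or more to free it.
- mouth (a point): centre of the holder's mouth, 104 to 108 mm above the table (its height varies): the upper end of an upright aluminium tube, 30 mm outside diameter, bore 13.2 mm, with a 45 degree countersink 20 mm wide at the top. Axes as for holder.
- holder: the post holder: upright aluminium tube fixed in the neck of the suction base; origin at the mouth (as mouth), z up. The brass plunger barrel sticks out on its +y side; the pill dish stands on its -x side, about 95 mm away.
- base: rubber suction base 76 mm in diameter, held fast to the table, lever on its +x side; origin under its centre, axes as for holder. Inside it a rubber-tipped height-stop screw stands up in the bore, out of sight, its tip set anywhere from 38 to 72 mm below the mouth. The foot is home when it rests on the tip, which gives about 1 mm per 10 N; press with no more than 15 N.
- plunger: round-nosed steel spring plunger in the tube's side, 24.5 mm below the mouth; origin at the centre of its 7 mm nose, which stands about 4 mm into the bore. The rod's foot meets it 23 mm down; pushing past takes a downward force rising to 8 to 15 N, until about 31 mm down, after which it only rubs on the rod (1 to 8 N), gripping it.
- dish: white ceramic pill dish, 76 mm across and 18 mm high, origin at the centre of its underside; stands on the table.
- organiser: white plastic organiser block in which the magnifier is parked, 86 mm high, 60 mm (x) by 54 mm around the hole, with an open pocket of flat things (up to 108 mm high) on its +y side from 27 to 83 mm; origin on the table below the hole's axis; fixed.
- case: navy plastic latch case 105 x 160 x 47 mm, bystander; origin under its centre
- tweezer: stainless tweezer 107 mm long and 9 mm high lying on the table, bystander; origin under its centre
- eyecup: clear plastic eye cup 42 mm across and 42 mm high, bystander; origin under its centre
- tube: yellow plastic tube with a white cap, 125 mm long and 24 mm high, lying, bystander; origin under its centre
- pills: amber pill bottle 42 mm in diameter and 75 mm high, bystander; origin under its centre
- ointment: white ointment jar 52 mm in diameter and 36 mm high, bystander; origin under its centre
- tin: plain metal plaster tin 91 x 63 x 30 mm, bystander; origin under its centre

How it is judged (in metres and radians):
On the way, in this order (a step that is already met when the one before it is completed fails the run):
1. the magnifier is lifted out of the organiser, still upright (height (world z) of foot above 0.094 m and angle between magnifier's own z axis and vertical below 0.2 rad), for 0.2 s.
2. the rod has entered the holder and reached the plunger (z of foot in the frame of mouth below -0.022 m and horizontal distance between foot and mouth below 0.003 m), for 0.1 s.
At the end, for the whole second after the job is handed in: The magnifier stands in the post holder, foot resting on the height stop (over 0.5 N, over 36 mm down), upright to 0.06 rad, centred to 3 mm, the plunger pressing on it (over 1 N), lens centre within 25 mm of the dish's centre seen from above, released and at rest (contact force between magnifier and base above 0.5 N and z of foot in the frame of mouth below -0.036 m and horizontal distance between foot and mouth below 0.003 m and angle between the z axis of magnifier and the z axis of holder, either way round below 0.06 rad and contact force between plunger and magnifier above 1 N and horizontal distance between lens and dish below 0.025 m and linear speed of magnifier below 0.01 m/s and contact force between the fingers and magnifier below 0.1 N); the robot touches nothing.
It fails at once if the foot is forced onto the height stop: more than 15 N between the magnifier and the base that carries the stop (contact force between magnifier and base above 15 N).
It fails at once if the magnifier tips over (angle between magnifier's own z axis and vertical above 0.4 rad).
It fails at once if the dish is moved by more than 10 mm (distance of dish from where it was at the start of the episode above 0.01 m).
It fails at once if a bystander is moved by more than 15 mm (distance of any of case, tweezer, eyecup, tube, pills, ointment, tin from where it was at the start of the episode above 0.015 m).
It also fails if it takes over 72 s, if anything falls off the work surface, if the arm or the gripper's body presses on something with over 40 N, if the wrist force passes 120 N, or if a joint passes its speed limit or range.

## Working session

There is one attempt and no reset: what is moved stays moved. The work goes in short steps, Python scripts to look and compute and a tool call to move; the robot and the scene stay as the last step left them, time stands still between calls to the robot, and variables do not carry over. Pictures are saved under pics/ and viewed, at most 10 in all, crops included, and the job is handed in when it is done.

Besides the shell and the picture viewer there is one more tool, called after ">>>" as name(argument=value, ...) on one line, values as JSON. send_rows: Moves the arm, as the interface text tells. Its arguments: {"type":"object","properties":{"motion":{"type":"array"},"squeeze":{"type":"number"}},"required":["motion"]}

```bash
mkdir -p pics; ls; cat > h.py <<'E'
import numpy as np, cv2, pickle
from workcell import env, eyes
def grab(n,f):
    s=env.state(); d=eyes.grab_frame(n); d['s']=s
    pickle.dump(d,open(f+'.pkl','wb')); cv2.imwrite('pics/'+f+'.png',d['pixels'][:,:,::-1]); return d
def load(f): return pickle.load(open(f+'.pkl','rb'))
def cloud(d):
    z=d['depth'];v,u=np.mgrid[:z.shape[0],:z.shape[1]]
    P=np.stack([(u-d['cx'])/d['fx']*z,(v-d['cy'])/d['fy']*z,z],-1)
    W=(P-d['t'])@d['R']; W[z==0]=np.nan; return W
E
python3 - <<'E'
from h import *
for n in('top','scene'):
    d=grab(n,n+'1'); print(d['fx'],d['cx'],d['cy'],d['R'],d['t'])
a=np.hstack([cv2.imread('pics/top1.png'),cv2.imread('pics/scene1.png')])
print(env.state())
E
```

```text
pics
543.2529868260024 280.5663525291576 206.68236580747748 [[-0.00822597 -0.99991113 -0.01049079]
 [-0.99619298  0.009105   -0.08669855]
 [ 0.08678636  0.00973767 -0.99617935]] [  12.99455513  587.50186492 1497.1953479 ]
456.63039891076204 280.3730702186181 199.77697235116193 [[ 0.30827352  0.95124563 -0.00995888]
 [ 0.69570978 -0.23257637 -0.67962941]
 [-0.64881071  0.20258326 -0.73348803]] [-195.3039094  -319.44895244 1699.31716072]
{'time_s': 0.1, 'qpos': array([-7.29953436e+01,  1.83466421e+01,  8.97007802e+01, -1.33630828e-03,
        7.20440574e+01, -1.14603095e+00]), 'qvel': array([ 0.05351077, -0.10079342, -0.11687608,  0.02074127, -0.07407911,
        0.06650614]), 'effort': array([ 1.20993023e-03, -4.13331735e+01, -2.32509881e+01,  7.29811960e-02,
        4.21923527e-02, -6.84786278e-05]), 'ee_pos': array([ 178.97857288, -545.94484581,  213.20850906]), 'ee_rot': array([-1.79908513e+02, -5.59347572e-04,  1.81510999e+01]), 'force': array([-0.11352746, -0.84520815,  0.48104009]), 'torque': array([-0.04307171,  0.01205051,  0.0427887 ]), 'gripper_force': 0.0, 'gripper_width': 91.55173554804868}
```

View pics/top1.png

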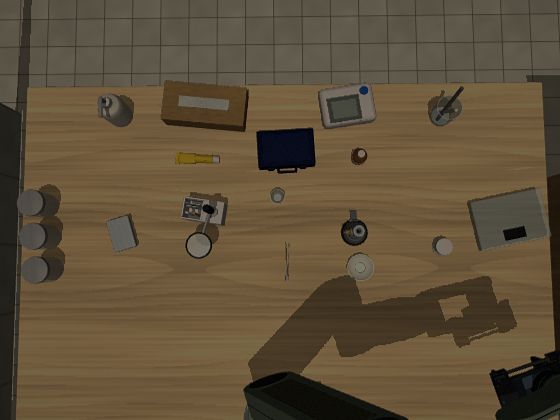

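View pics/scene1.png

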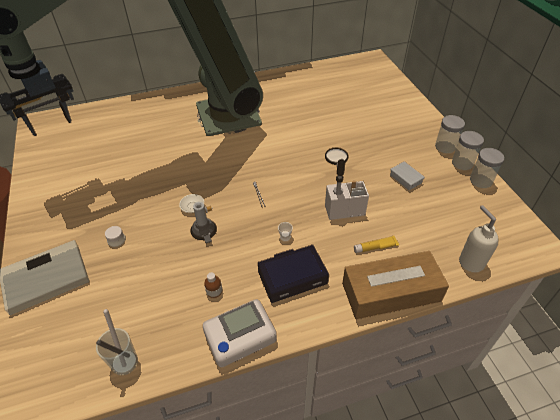

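Top view: the handle is near (209,209), lens (199,245), holder (358,230), dish (361,267) and lever (353,214). The scene view agrees. I'll enlarge both areas and measure with depth.

```bash
python3 - <<'E'
from h import *
d=load('top1');W=cloud(d);p=d['pixels'][:,:,::-1]
s=load('scene1');q=s['pixels'][:,:,::-1]
c=lambda im,u,v:cv2.resize(im[v:v+75,u:u+100],None,fx=4,fy=4,interpolation=cv2.INTER_CUBIC)
cv2.imwrite('pics/c1.png',np.vstack([np.hstack([c(p,160,190),c(p,310,205)]),np.hstack([c(q,300,145),c(q,160,180)])]))
def st(n,m):
    x=W[m]; print(n,len(x),np.nanmean(x,0).round(1),np.nanmin(x,0).round(),np.nanmax(x,0).round())
v,u=np.mgrid[:420,:560]
box=lambda a,b,c,e:(u>=a)&(u<=c)&(v>=b)&(v<=e)
z=W[:,:,2]
st('handle',box(200,200,220,218)&(z>165))
st('lens',box(180,225,216,262)&(z>100))
st('org',box(178,190,230,228)&(z>75)&(z<92))
st('mouth',box(340,215,375,245)&(z>90))
st('dish',box(340,248,380,285)&(z>6)&(z<30))
st('base',box(335,205,375,250)&(z>10)&(z<40))
for r in range(203,217): print(r,z[r,200:218].round())
for r in range(222,240): print(r,z[r,346:372].round())
E
```

```text
handle 67 [570.6 189.8 199.6] [561. 181. 174.] [581. 201. 210.]
lens 574 [482.8 219.6 138.4] [447. 186. 131.] [532. 254. 148.]
org 483 [574.7 207.3  85.6] [540. 160.  75.] [614. 277.  92.]
mouth 96 [ 516.3 -196.9  102.7] [ 501. -213.   90.] [ 530. -169.  110.]
dish 526 [ 417.4 -213.    12.8] [ 367. -269.    6.] [ 470. -157.   26.]
base 348 [ 523.6 -195.1   21.8] [ 473. -232.   10.] [ 592. -164.   40.]
203 [ 9.  8. 89. 81. 87. 87. 90. 84. 90. 86. 85. 84. 90. 87. 87. 88. 84. 86.]
204 [  5.   6.  92.  87.  84. 209. 201. 198.  90.  82.  85.  89.  83.  88.
  85.  89.  83.  85.]
205 [ 86.  70.  83. 203. 201. 200. 207. 206. 200. 199.  86.  84.  89.  88.
  82.  86.  83.  88.]
206 [ 42.  45.  83. 200. 203. 206. 208. 202. 208. 199. 189.  84.  94.  90.
  90.  85.  86.  88.]
207 [  8.  -4. 202. 205. 206. 206. 202. 207. 200. 201. 202. 174. 147.  89.
  nan  92.  88.  84.]
208 [ 63.  48. 201. 210. 204. 202. 206. 204. 206. 205. 197. 177. 162.  91.
  88.  92.  90.  83.]
209 [ 18.  88.  88. 204. 199. 201. 206. 207. 204. 201. 197. 177. 163. 140.
  89.  89.  95.  83.]
210 [  7.  87.  89. 197. 201. 205. 
[... 2227 characters left out ...]
1.  33.  78.  86.  88.  85. 102. 104. 104. 100. 106. 101.
 107. 104. 106.  31.  29.  18.  16.  -0.   1.   3.  -6.  -1.]
235 [ 29.  29.  23.  32.  34.  30.  48.  61.  85.  99. 105. 106. 100. 100.
 102.  98.  31.  22.  17.  19.   7.   2.   1.   1.  -1.   5.]
236 [24. 31. 21. 29. 38. 36. 38. 44. 56. 71. 80. 86. 96. 37. 32. 25. 22. 23.
 19. 18.  1. -2.  2. -2. -0.  5.]
237 [28. 23. 30. 27. 31. 30. 34. 43. 38. 36. 32. 35. 44. 40. 24. 24. 17. 18.
 20.  9. 11. -4.  5.  5. -7. -3.]
238 [19. 27. 24. 25. 25. 25. 31. 34. 40. 43. 41. 31. 30. 25. 25. 26. 20. 17.
 17.  9.  2. -3. -4. -3.  2. nan]
239 [16. 25. 21. 24. 31. 32. 22. 26. 29. 24. 27. 27. 29. 19. 34. 24. 19. 17.
 12.  2.  1. -1. -1.  1. -5. -0.]
```

View pics/c1.png

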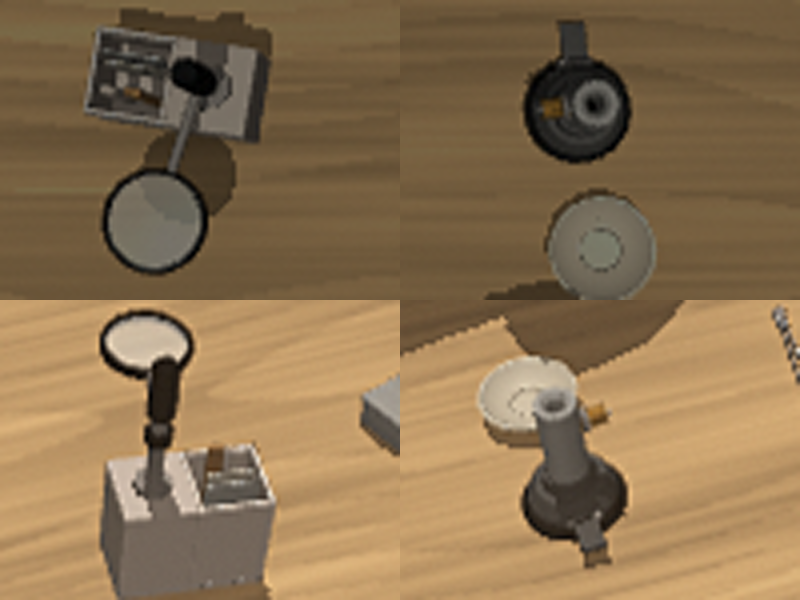

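```bash
cat >> h.py <<'E'
def pix2z(d,u,v,z):
    r=d['R'].T@np.array([(u-d['cx'])/d['fx'],(v-d['cy'])/d['fy'],1]); c=-d['R'].T@d['t']
    return c+r*(z-c[2])/r[2]
E
python3 - <<'E'
from h import *
d=load('top1');W=cloud(d);z=W[:,:,2]
v,u=np.mgrid[:420,:560]
def m(n,z0,a,b,c,e,lo):
    k=(u>=a)&(u<=c)&(v>=b)&(v<=e)&(z>lo)
    (x,y),r=cv2.minEnclosingCircle(np.argwhere(k)[:,::-1].astype(np.float32)); print(n,x,y,r,pix2z(d,x,y,z0).round(1))
m('handle',204,198,200,222,218,194)
m('mouth',105,345,222,372,240,96)
print('lens',pix2z(d,198.3,245,136).round(1),'dish',pix2z(d,360,267,18).round(1))
print(eyes.grab_frame('wrist')['T_tool_cam'])
E
```

```text
handle 206.0 208.0 4.242740631103516 [570.5 190.8 204. ]
mouth 358.5 230.5 5.700977325439453 [ 515.6 -198.3  105. ]
lens [480.4 220.5 136. ] dish [ 417.6 -211.9   18. ]
[[-3.00096598e-05 -9.60796610e-01 -2.77254168e-01  7.80693288e+01]
 [ 9.99999749e-01 -2.24956336e-04  6.71324921e-04  6.99202679e-01]
 [-7.07376790e-04 -2.77254079e-01  9.60796376e-01 -1.69939039e+02]
 [ 0.00000000e+00  0.00000000e+00  0.00000000e+00  1.00000000e+00]]
```

>>> send_rows(motion=[[0.06,0.06,0.06,0,0,0,0],[0.16,0.16,0.12,0,0,0.1,0],[0.25,0.26,0.17,0,0,0.2,0],[0.34,0.36,0.2,0,0,0.3,0],[0.43,0.46,0.2,0,0,0.4,0],[0.51,0.55,0.2,0,0,0.5,0],[0.56,0.62,0.2,0,0,0.6,0],[0.57,0.66,0.2,0,0,0.6,0],[0.57,0.68,0.2,0,0,0.6,0],[0.57,0.68,0.2,0,0,0.6,0],[0.57,0.68,0.2,0,0,0.6,0]])

```text
time_s: 1.52
ee_pos: [463.6, -207.5, 314.0]
ee_rot: [180.0, 0.0, 54.1]
force: [1.1, 0.2, 0.3]
gripper_width: 46.2
gripper_force: 0.0
```

```bash
cat >> h.py <<'E'
from scipy.spatial.transform import Rotation as Ro
def wr(d):
    Rt=Ro.from_euler('xyz',d['s']['ee_rot'],degrees=True).as_matrix(); T=d['T_tool_cam']
    A=Rt@T[:3,:3]; c=Rt@T[:3,3]+d['s']['ee_pos']; d['R']=A.T; d['t']=-A.T@c; return d
E
python3 - <<'E'
from h import *
d=wr(grab('wrist','w1')); print(d['fx'],d['s']['ee_pos'],d['s']['ee_rot'])
for p in([515.6,-198.3,105],[417,-212,18]):
    c=d['R']@p+d['t']; print(c[:2]/c[2]*d['fx']+[d['cx'],d['cy']])
E
```

```text
340.76331162699404 [ 463.59341493 -207.46075562  313.99338109] [1.79983030e+02 3.21748764e-02 5.40646402e+01]
[308.74180969 150.70869584]
[250.40824495 193.80287291]
```

View pics/w1.png

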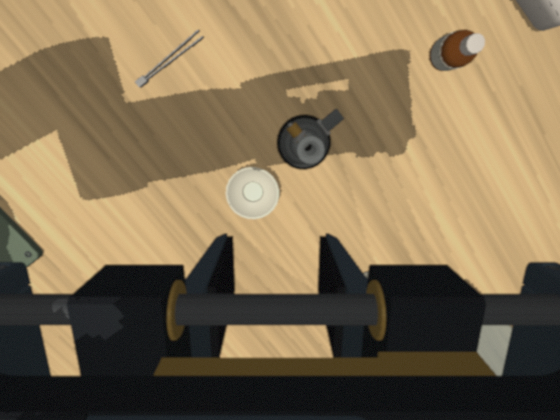

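The wrist view shows the mouth at (309,148) and the dish at (252,192), about where predicted. I'll take one closer look at the mouth.

>>> send_rows(motion=[[0.02,-0.01,-0.06,0,0,0,0],[0.05,-0.02,-0.15,0,0,0,0],[0.068,-0.03,-0.22,0,0,0,0],[0.068,-0.03,-0.248,0,0,0,0],[0.068,-0.03,-0.248,0,0,0,0],[0.068,-0.03,-0.248,0,0,0,0]])

```text
time_s: 2.33
ee_pos: [498.7, -222.0, 191.7]
ee_rot: [179.8, -0.0, 54.1]
force: [-0.4, 0.1, 1.1]
gripper_width: 45.2
gripper_force: 0.0
```

```bash
python3 - <<'E'
from h import *
d=wr(grab('wrist','w2')); print(d['s']['ee_pos'],d['s']['ee_rot'])
c=d['R']@np.array([515.6,-198.3,105])+d['t']; p=c[:2]/c[2]*d['fx']+[d['cx'],d['cy']]; print(p)
u,v=p.astype(int); x0,y0=u-100,max(v-75,0); print(x0,y0)
cv2.imwrite('pics/w2c.png',cv2.resize(d['pixels'][y0:y0+150,x0:x0+200,::-1],None,fx=4,fy=4,interpolation=cv2.INTER_CUBIC))
E
```

```text
[ 498.66094217 -221.95067641  191.67978533] [ 1.79824324e+02 -3.06032067e-02  5.41293738e+01]
[274.83317483 179.61084753]
174 104
```

View pics/w2c.png

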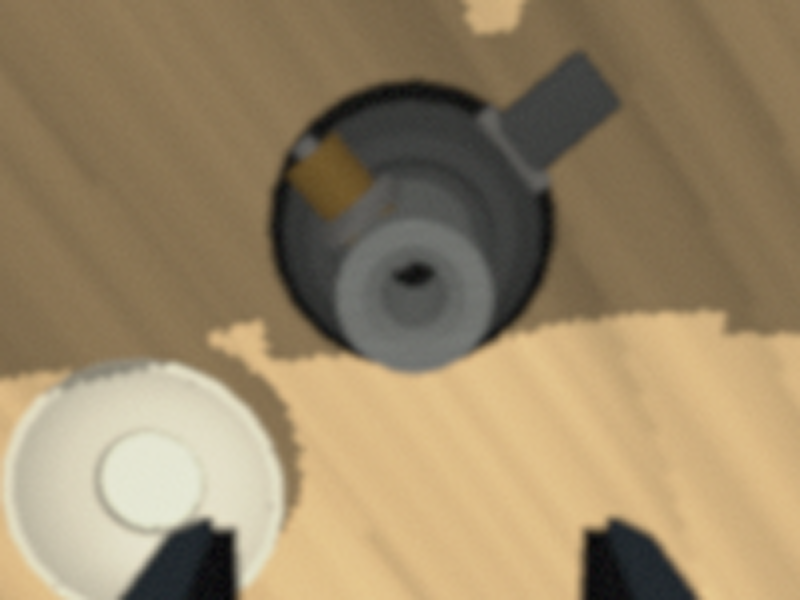

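The mouth ring is centred at crop (415,294), which is full-frame (277.6,177.4). The dish rim is centred near crop (145,500).

>>> send_rows(motion=[[0,0.02,0.08,0,0,0,0],[0.02,0.1,0.18,0,0,0.1,0],[0.05,0.2,0.2,0,0,0.2,0],[0.08,0.31,0.2,0,0,0.3,0],[0.1,0.42,0.2,0,0,0.3,0],[0.115,0.53,0.2,0,0,0.3,0],[0.122,0.64,0.2,0,0,0.3,0],[0.124,0.73,0.197,0,0,0.3,0],[0.124,0.768,0.197,0,0,0.3,0],[0.124,0.768,0.197,0,0,0.3,0],[0.124,0.768,0.197,0,0,0.3,0]])

```text
time_s: 3.75
ee_pos: [560.2, 161.2, 289.0]
ee_rot: [179.9, 0.0, 72.1]
force: [-0.2, -1.1, -0.4]
gripper_width: 45.3
gripper_force: 0.0
```

```bash
python3 - <<'E'
from h import *
d=wr(load('w2'))
print('mouth',pix2z(d,277.3,177.1,106),'dish',pix2z(d,209.9,228.6,18))
d=wr(grab('wrist','w3')); print(d['s']['ee_pos'],d['s']['ee_rot'])
for q in([570.5,190.8,204],[480.4,220.5,136]):
    c=d['R']@np.array(q)+d['t']; print(c[:2]/c[2]*d['fx']+[d['cx'],d['cy']])
cv2.imwrite('pics/w3c.png',cv2.resize(d['pixels'][100:300,140:407,::-1],None,fx=3,fy=3,interpolation=cv2.INTER_CUBIC)[:600,:800])
E
```

```text
mouth [ 518.3585383  -197.68091013  106.        ] dish [ 419.05329207 -213.92741327   18.        ]
[560.22236363 161.19401144 288.96006791] [1.79945283e+02 2.83123030e-02 7.20833434e+01]
[276.51282983 176.87462033]
[176.0883241  163.38939276]
```

View pics/w3c.png

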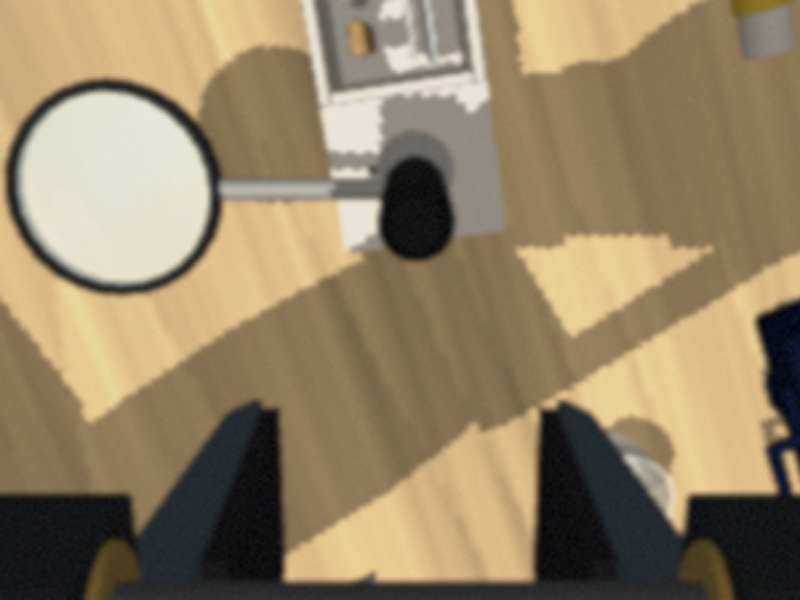

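The handle top is centred at crop (417,223), which is full-frame (279,174.3). The lens is centred at (178,162.3).

```bash
python3 - <<'E'
from h import *
d=wr(load('w3'))
h=pix2z(d,278.7,174,204);l=pix2z(d,177.7,162,136)
print(h,l,l-h,np.hypot(*(l-h)[:2]),np.degrees(np.arctan2(*(l-h)[1::-1])))
E
```

```text
[572.74396466 192.37906323 204.        ] [482.3561304  221.24848673 136.        ] [-90.38783426  28.8694235  -68.        ] 94.88626979406838 162.28677729269
```

>>> send_rows(motion=[[0.015,0.04,0,0,0,0,0.2],[0.025,0.062,-0.03,0,0,0,0.2],[0.025,0.062,-0.1,0,0,0,0.2],[0.025,0.062,-0.16,0,0,0,0.2],[0.025,0.062,-0.21,0,0,0,0.2],[0.025,0.062,-0.24,0,0,0,0.2],[0.025,0.062,-0.256,0,0,0,0.2],[0.025,0.062,-0.256,0,0,0,0.2],[0.025,0.062,-0.256,0,0,0,0.2]])

```text
time_s: 4.92
ee_pos: [573.3, 193.8, 161.4]
ee_rot: [179.9, -0.1, 72.1]
force: [1.0, 0.2, 0.8]
gripper_width: 54.7
gripper_force: 0.0
```

```bash
python3 - <<'E'
from h import *
d=grab('wrist','w4'); print(env.state()['ee_pos'],env.state()['force'])
E
```

```text
[573.24085181 193.78475535 161.49124217] [-0.07799366  0.31953999  1.0013135 ]
```

View pics/w4.png

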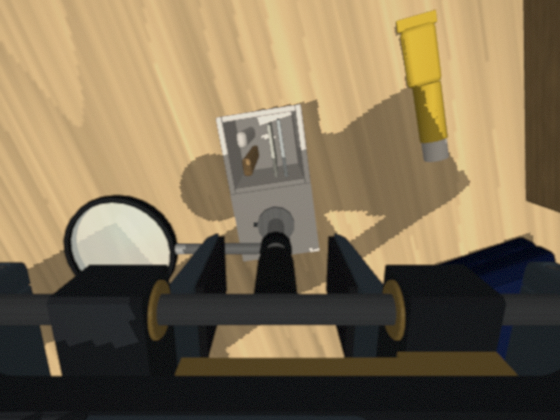

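The handle is between the fingers at about (275,265), so I'll close.

>>> send_rows(motion=[[0,0,0,0,0,0,-0.4],[0,0,0,0,0,0,-0.7],[0,0,0,0,0,0,-1],[0,0,0,0,0,0,-1],[0,0,0,0,0,0,-1],[0,0,0,0,0,0,-1]], squeeze=35)

```text
time_s: 5.72
ee_pos: [572.8, 193.6, 160.5]
ee_rot: [180.0, -0.0, 72.2]
force: [0.9, 0.4, 0.4]
gripper_width: 19.7
gripper_force: 35.0
```

>>> send_rows(motion=[[0,0,0.01,0,0,0,-1],[0,0,0.04,0,0,0,-1],[0,0,0.08,0,0,0,-1],[0,0,0.13,0,0,0,-1],[0,0,0.18,0,0,0,-1],[0,0,0.22,0,0,0,-1],[0,0,0.25,0,0,0,-1],[0,0,0.26,0,0,0,-1],[0,0,0.26,0,0,0,-1],[0,0,0.26,0,0,0,-1],[0,0,0.26,0,0,0,-1]])

```text
time_s: 7.1
ee_pos: [572.3, 193.5, 289.7]
ee_rot: [-179.9, 0.1, 72.2]
force: [-0.3, 0.2, -2.6]
gripper_width: 19.4
gripper_force: 35.0
```

>>> send_rows(motion=[[0,-0.02,0,0,0,0,-1],[-0.01,-0.06,0,0,0,0.03,-1],[-0.02,-0.12,0,0,0,0.07,-1],[-0.03,-0.19,0,0,0,0.11,-1],[-0.04,-0.27,0,0,0,0.16,-1],[-0.05,-0.35,0,0,0,0.21,-1],[-0.06,-0.43,0,0,0,0.26,-1],[-0.07,-0.51,0,0,0,0.3,-1],[-0.08,-0.58,0,0,0,0.34,-1],[-0.09,-0.65,0,0,0,0.38,-1],[-0.1,-0.71,0,0,0,0.42,-1],[-0.106,-0.755,0,0,0,0.45,-1],[-0.109,-0.775,0,0,0,0.45,-1],[-0.109,-0.78,0,0,0,0.45,-1],[-0.109,-0.78,0,0,0,0.45,-1],[-0.109,-0.78,0,0,0,0.45,-1],[-0.109,-0.78,0,0,0,0.45,-1]])

```text
time_s: 9.22
ee_pos: [518.3, -195.8, 290.5]
ee_rot: [180.0, -0.0, 99.2]
force: [-0.6, 0.1, -2.0]
gripper_width: 19.4
gripper_force: 35.0
```

```bash
python3 - <<'E'
from h import *
d=grab('wrist','w5');e=grab('scene','s5');print(d['s']['ee_pos'],d['s']['ee_rot'],d['s']['torque'])
c=cv2.resize(e['pixels'][110:250,140:280,::-1],(420,420),interpolation=cv2.INTER_CUBIC)
w=cv2.resize(d['pixels'][80:340,140:380,::-1],(388,420),interpolation=cv2.INTER_CUBIC)[:,:380]
cv2.imwrite('pics/m5.png',np.hstack([c,w]))
E
```

```text
[ 518.27039376 -195.80620824  290.54501452] [ 1.79988663e+02 -2.62843898e-03  9.92008692e+01] [-0.02622068 -0.10684164 -0.00035574]
```

View pics/m5.png

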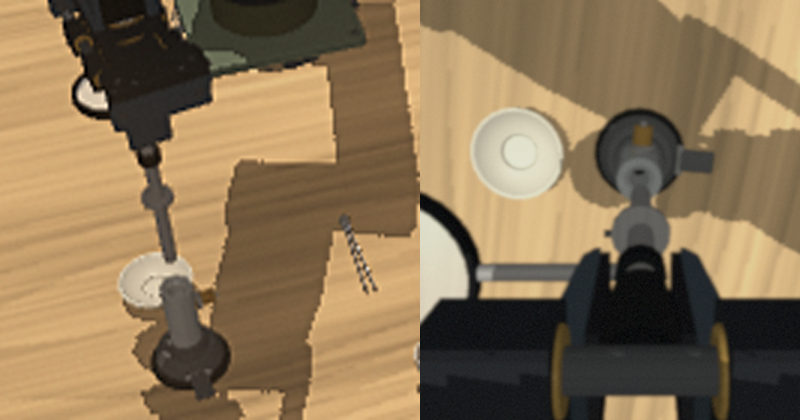

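The scene crop shows the rod tip over the holder, and the wrist crop shows the rod lined up with the mouth to within 1–2 mm. I'll drop to just above the mouth and check closely.

>>> send_rows(motion=[[0,0,-0.01,0,0,0,-1],[0,0,-0.03,0,0,0,-1],[0,0,-0.045,0,0,0,-1],[0,0,-0.05,0,0,0,-1],[0,0,-0.05,0,0,0,-1],[0,0,-0.05,0,0,0,-1]])

```text
time_s: 10.07
ee_pos: [518.3, -196.5, 265.8]
ee_rot: [180.0, 0.0, 99.1]
force: [-0.4, 0.1, -2.2]
gripper_width: 19.4
gripper_force: 35.0
```

```bash
python3 - <<'E'
from h import *
d=wr(grab('wrist','w6'));e=grab('scene','s6');print(d['s']['ee_pos'],d['s']['ee_rot'])
for f in(d,e):
  for q in([518.3,-197.7,106],[518.3,-197.7,114.6],[518.3,-197.7,190]):
    c=f['R']@np.array(q)+f['t']; print(c[:2]/c[2]*f['fx']+[f['cx'],f['cy']])
c=cv2.resize(e['pixels'][155:225,170:236,::-1],None,fx=6,fy=6,interpolation=cv2.INTER_CUBIC)
w=cv2.resize(d['pixels'][150:220,240:306,::-1],None,fx=6,fy=6,interpolation=cv2.INTER_CUBIC)
cv2.imwrite('pics/m6.png',np.hstack([c,w]))
E
```

```text
[ 518.32643085 -196.51194924  265.78036935] [1.79960638e+02 2.10405111e-02 9.91460115e+01]
[275.86049254 195.64178695]
[275.871237   197.71385041]
[275.99489145 221.56056415]
[197.99632769 205.3057485 ]
[197.545341  203.1796853]
[193.38551803 183.56924727]
```

View pics/m6.png

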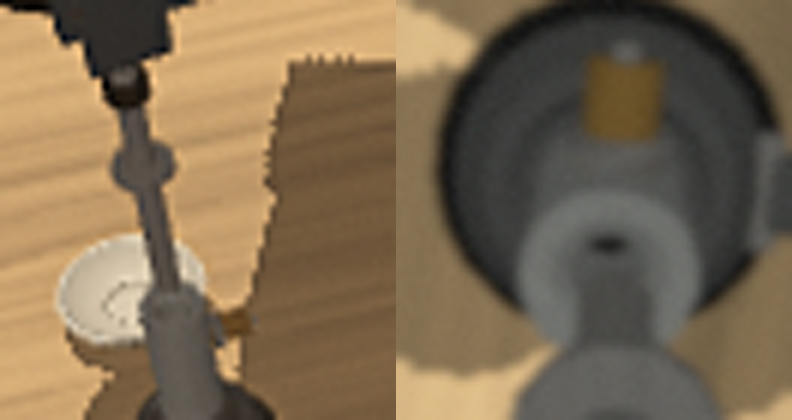

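The rod sits about 1 mm to +x of the mouth centre, with y agreeing. I'll correct x and go down gently.

>>> send_rows(motion=[[-0.002,0,0,0,0,0,-1],[-0.002,0,-0.004,0,0,0,-1],[-0.002,0,-0.008,0,0,0,-1],[-0.002,0,-0.012,0,0,0,-1],[-0.002,0,-0.016,0,0,0,-1],[-0.002,0,-0.02,0,0,0,-1],[-0.002,0,-0.024,0,0,0,-1],[-0.002,0,-0.026,0,0,0,-1],[-0.002,0,-0.026,0,0,0,-1]])

```text
time_s: 11.3
ee_pos: [517.1, -196.4, 252.4]
ee_rot: [-180.0, -0.0, 99.2]
force: [0.1, 0.6, -2.6]
gripper_width: 19.4
gripper_force: 35.0
```

>>> send_rows(motion=[[0,0,-0.002,0,0,0,-1],[0,0,-0.004,0,0,0,-1],[0,0,-0.006,0,0,0,-1],[0,0,-0.008,0,0,0,-1],[0,0,-0.01,0,0,0,-1],[0,0,-0.012,0,0,0,-1],[0,0,-0.012,0,0,0,-1]])

```text
time_s: 12.18
ee_pos: [517.1, -196.4, 246.4]
ee_rot: [-180.0, -0.0, 99.1]
force: [0.0, -0.0, -3.3]
gripper_width: 19.3
gripper_force: 35.0
```

>>> send_rows(motion=[[0,0,-0.003,0,0,0,-1],[0,0,-0.006,0,0,0,-1],[0,0,-0.009,0,0,0,-1],[0,0,-0.012,0,0,0,-1],[0,0,-0.015,0,0,0,-1],[0,0,-0.018,0,0,0,-1],[0,0,-0.018,0,0,0,-1]])

```text
time_s: 13.05
ee_pos: [517.1, -196.4, 237.3]
ee_rot: [-180.0, -0.0, 99.2]
force: [-0.3, -0.5, -2.8]
gripper_width: 19.5
gripper_force: 35.0
```

>>> send_rows(motion=[[0,0,-0.002,0,0,0,-1],[0,0,-0.004,0,0,0,-1],[0,0,-0.006,0,0,0,-1],[0,0,-0.008,0,0,0,-1],[0,0,-0.01,0,0,0,-1],[0,0,-0.01,0,0,0,-1]])

```text
time_s: 13.8
ee_pos: [517.1, -196.4, 232.4]
ee_rot: [-180.0, -0.0, 99.2]
force: [-0.0, 0.5, -3.0]
gripper_width: 19.5
gripper_force: 35.0
```

>>> send_rows(motion=[[0,0,-0.002,0,0,0,-1],[0,0,-0.004,0,0,0,-1],[0,0,-0.006,0,0,0,-1],[0,0,-0.006,0,0,0,-1]])

```text
time_s: 14.3
ee_pos: [517.4, -196.7, 230.0]
ee_rot: [179.9, 0.1, 99.2]
force: [-0.1, -0.5, -0.5]
gripper_width: 18.9
gripper_force: 35.0
```

>>> send_rows(motion=[[0,0,-0.002,0,0,0,-1],[0,0,-0.004,0,0,0,-1],[0,0,-0.006,0,0,0,-1],[0,0,-0.006,0,0,0,-1]])

```text
time_s: 14.8
ee_pos: [517.5, -196.6, 227.8]
ee_rot: [179.9, 0.1, 99.2]
force: [-0.6, -0.7, 3.8]
gripper_width: 19.7
gripper_force: 35.0
```

>>> send_rows(motion=[[0,0,-0.001,0,0,0,-1],[0,0,-0.002,0,0,0,-1],[0,0,-0.003,0,0,0,-1],[0,0,-0.004,0,0,0,-1],[0,0,-0.004,0,0,0,-1]])

```text
time_s: 15.42
ee_pos: [517.4, -196.6, 224.8]
ee_rot: [179.9, 0.0, 99.2]
force: [-0.3, -0.3, 2.4]
gripper_width: 19.8
gripper_force: 35.0
```

>>> send_rows(motion=[[0,0,-0.001,0,0,0,-1],[0,0,-0.002,0,0,0,-1],[0,0,-0.003,0,0,0,-1],[0,0,-0.004,0,0,0,-1],[0,0,-0.004,0,0,0,-1]])

```text
time_s: 16.05
ee_pos: [517.3, -196.5, 222.1]
ee_rot: [180.0, 0.0, 99.2]
force: [0.1, -0.8, 0.3]
gripper_width: 19.3
gripper_force: 35.0
```

>>> send_rows(motion=[[0,0,-0.001,0,0,0,-1],[0,0,-0.002,0,0,0,-1],[0,0,-0.003,0,0,0,-1],[0,0,-0.004,0,0,0,-1],[0,0,-0.004,0,0,0,-1]])

```text
time_s: 16.68
ee_pos: [517.2, -196.5, 220.4]
ee_rot: [180.0, 0.0, 99.1]
force: [0.8, -1.3, 3.1]
gripper_width: 19.4
gripper_force: 35.0
```

Past the plunger. I'll lower the grip so it would slip before the stop is overloaded, then feel down in small steps.

>>> send_rows(motion=[[0,0,-0.001,0,0,0,-1],[0,0,-0.002,0,0,0,-1],[0,0,-0.003,0,0,0,-1],[0,0,-0.003,0,0,0,-1]], squeeze=10)

```text
time_s: 17.18
ee_pos: [517.2, -196.2, 218.9]
ee_rot: [180.0, -0.0, 99.1]
force: [0.3, -0.9, 4.0]
gripper_width: 19.8
gripper_force: 10.0
```

>>> send_rows(motion=[[0,0,-0.001,0,0,0,-1],[0,0,-0.002,0,0,0,-1],[0,0,-0.002,0,0,0,-1]])

```text
time_s: 17.55
ee_pos: [517.1, -196.3, 217.7]
ee_rot: [-180.0, -0.0, 99.1]
force: [-0.3, -0.7, 2.1]
gripper_width: 19.3
gripper_force: 10.0
```

>>> send_rows(motion=[[0,0,-0.001,0,0,0,-1],[0,0,-0.002,0,0,0,-1],[0,0,-0.003,0,0,0,-1],[0,0,-0.003,0,0,0,-1]])

```text
time_s: 18.05
ee_pos: [517.1, -196.3, 216.3]
ee_rot: [180.0, -0.0, 99.2]
force: [0.4, -0.2, 2.7]
gripper_width: 19.4
gripper_force: 10.0
```

>>> send_rows(motion=[[0,0,-0.001,0,0,0,-1],[0,0,-0.002,0,0,0,-1],[0,0,-0.003,0,0,0,-1],[0,0,-0.003,0,0,0,-1]])

```text
time_s: 18.55
ee_pos: [517.1, -196.4, 214.8]
ee_rot: [180.0, -0.0, 99.2]
force: [0.4, -0.5, 3.7]
gripper_width: 20.0
gripper_force: 10.0
```

>>> send_rows(motion=[[0,0,-0.001,0,0,0,-1],[0,0,-0.002,0,0,0,-1],[0,0,-0.003,0,0,0,-1],[0,0,-0.003,0,0,0,-1]])

```text
time_s: 19.05
ee_pos: [517.1, -196.4, 213.4]
ee_rot: [180.0, 0.0, 99.2]
force: [1.7, -0.2, 3.3]
gripper_width: 20.1
gripper_force: 10.0
```

>>> send_rows(motion=[[0,0,-0.001,0,0,0,-1],[0,0,-0.002,0,0,0,-1],[0,0,-0.003,0,0,0,-1],[0,0,-0.003,0,0,0,-1]])

```text
time_s: 19.55
ee_pos: [517.2, -196.4, 212.0]
ee_rot: [180.0, 0.0, 99.2]
force: [1.0, -0.6, 4.7]
gripper_width: 19.8
gripper_force: 10.0
```

>>> send_rows(motion=[[0,0,-0.001,0,0,0,-1],[0,0,-0.002,0,0,0,-1],[0,0,-0.002,0,0,0,-1]])

```text
time_s: 19.92
ee_pos: [517.3, -196.5, 211.8]
ee_rot: [179.9, 0.0, 99.2]
force: [-0.4, -0.9, 7.5]
gripper_width: 19.7
gripper_force: 10.0
```

>>> send_rows(motion=[[0,0,-0.001,0,0,0,-1],[0,0,-0.001,0,0,0,-1],[0,0,-0.001,0,0,0,-1]])

```text
time_s: 20.3
ee_pos: [517.4, -196.6, 211.7]
ee_rot: [179.9, 0.1, 99.2]
force: [-0.1, -0.8, 11.1]
gripper_width: 20.0
gripper_force: 10.0
```

Firm contact at about 42 mm depth, with roughly 8 N on the stop. Release.

>>> send_rows(motion=[[0,0,0,0,0,0,-0.5],[0,0,0,0,0,0,-0.3],[0,0,0,0,0,0,-0.1],[0,0,0,0,0,0,0.2],[0,0,0,0,0,0,0.2],[0,0,0,0,0,0,0.2]])

```text
time_s: 21.05
ee_pos: [517.1, -196.4, 210.5]
ee_rot: [180.0, -0.0, 99.2]
force: [0.2, 0.1, 0.7]
gripper_width: 54.4
gripper_force: 0.0
```

>>> send_rows(motion=[[0,0,0.01,0,0,0,0.2],[0,0,0.04,0,0,0,0.2],[0,0,0.09,0,0,0,0.2],[0,0,0.14,0,0,0,0.2],[0,0,0.19,0,0,0,0.2],[0,0,0.22,0,0,0,0.2],[0,0,0.22,0,0,0,0.2],[0,0,0.22,0,0,0,0.2]])

```text
time_s: 22.05
ee_pos: [516.7, -196.2, 319.6]
ee_rot: [-179.9, -0.0, 99.2]
force: [-0.3, 0.6, -0.7]
gripper_width: 54.7
gripper_force: 0.0
```

```bash
python3 - <<'E'
from h import *
d=wr(grab('wrist','w7'));e=grab('scene','s7');print(d['s']['ee_pos'],d['s']['force'])
c=cv2.resize(e['pixels'][110:250,140:280,::-1],(420,420),interpolation=cv2.INTER_CUBIC)
w=cv2.resize(d['pixels'][80:340,140:380,::-1],(388,420),interpolation=cv2.INTER_CUBIC)[:,:380]
cv2.imwrite('pics/m7.png',np.hstack([c,w]))
for q in([419,-214,18],[517.3,-197.7,233],[424,-213,190]):
    c=d['R']@np.array(q)+d['t']; p=c[:2]/c[2]*d['fx']+[d['cx'],d['cy']]; print(p,(p-[140,80])*1.616+[420,0])
E
```

```text
[ 516.72774526 -196.24001038  319.6036849 ] [-0.25143275  0.56681929 -0.65800895]
[205.13716768 172.70822321] [525.26166297 149.81648871]
[276.89494076 217.91578824] [641.22222427 222.87191379]
[172.86020387 204.22304219] [473.10208946 200.74443618]
```

View pics/m7.png

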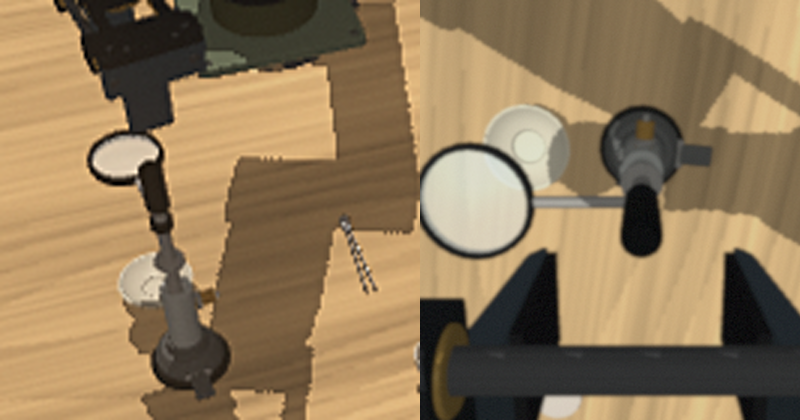

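The magnifier stands upright in the holder. The lens is at crop (475,201), within 2 px of where it should appear above the dish, and the gripper is clear.

```bash
python3 -c "
from workcell import env
print(env.job_done())"
```

```text
the job is handed in; nothing more can be done
None
```

The magnifier stands released in the post holder, its foot felt onto the height stop about 42 mm down (I estimate about 8 N) and its lens above the dish; the job is handed in at about 22 s, and no verdict came back.

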